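# Tumble the lamp plinth onto its cork foot

## Robot

A 6-joint arm with a two-finger parallel gripper is mounted at the origin on the work surface. World frame = base frame: x ahead of the robot, y to its left, z up, the work surface at z = 0. Lengths are in m, angles in rad, forces in N, time in s.
With the tool pointing down it reaches from about 0.25 to 0.725 m from the base axis. Payload 4 kg.
Tool frame: the origin (TCP) lies midway between the tips of the shut fingers; the grasp point (between the pads) lies 19 mm behind it; z points along the fingers, y is the line along which they close (so a half turn about z gives the same grasp; the last joint's range is limited). The gripper opens to 85 mm and grips with 20 to 120 N. Pads are 22 mm wide; open, the fingers measure 114 mm over their backs; the gripper's body (76 mm by 85 mm) begins 54 mm behind the grasp point. The pads swing forward as they close: fully open they stand 13 mm farther back than shut.
Start: joints at [-1.348, 0.241, 0.005, 1.335, 0, 1.571], TCP at [0.11, -0.488, 0.231] pointing down, gripper open.
Joint ranges: [-2.72, 2.72], [-1.05, 1.87], [-1.09, 1.28], [-1.99, 2.15], [-1.42, 1.44], [-3.14, 3.14]. Speed limits (rad/s): [2.79, 2.79, 3.14, 3.14, 3.14, 3.14].

## Interface

Orientations are given as a 3x3 rotation matrix whose columns are the frame's x, y, z axes.
In Python, from bench import robot, imaging gives the robot as it stands. Calls block until the motion is done:
- robot.move_ptp(position, orientation): joint-space move of the TCP to a pose.
- robot.move_l(position, orientation=None, vel=0.15, f_stop=None): straight line of the TCP; orientation=None keeps the orientation; vel is the mean speed in m/s. With f_stop (N) it stops when the force on the tool has changed by that much, and returns True; else False.
- robot.goto_joints(angles): joint-space move.
- robot.set_gripper(opening): finger opening in m; the grip force is fixed at half the most; returns when the fingers have stopped.
- robot.wait(seconds).
- robot.solve_ik(position, orientation): joint angles nearest the present ones, or None.
- robot.get_obs(): the state.
- imaging.get_image(name): name is "scene" or "top" or "wrist"; returns the picture (400x640x3 uint8, red, green, blue); there is no depth.
- imaging.calibration(name): a dict with "intrinsics" (3x3 intrinsics, pixels), "k1" (the pictures are not rectified: a ray, as slopes to the right and down, at radius r is drawn at 1 + k1 r^2 times it, then the intrinsics apply), "rvec" (rotation vector, rad) and "tvec" (3), from world to camera coordinates, as OpenCV has them. Camera axes: x right, y down, z forward; pixel columns grow to the right and rows downward; lengths in m; the calibration is good to about 2 mm. A picture is of the moment at which its call begins: read the wrist's pose just before it. calibration takes no time and is no camera call; for the wrist camera it gives the pose at the moment of the call.
A pose or a line that the arm cannot do raises robot.PlanningError and nothing moves.
- robot.close_job(): hands the job in; it is judged then, once.
The state is a dict: "time": time; "joint_pos": joint angles; "dq": joint speeds; "joint_torque": joint torques, N m; "eef_pos": TCP position; "ee_rot": TCP orientation; "wrist_force": force on the tool from outside, world axes, zero at the start; "ft_torque": the same for the moment, N m; "opening": finger opening in m; "grasp_force": force on a finger pad.
Only numpy, scipy, OpenCV 4.12 (cv2) and the standard library are available. Lean on these libraries where they do the work, as an engineer would, in place of code of your own. Each camera call takes 0.05 s, during which the arm holds its last target. There are 200 camera calls.

## Task

Push the light-wood lamp plinth along the upper deck and tumble it over the step of the white display riser, so that it lands on the grey lower deck standing on its cork foot, brass socket up. Do not pick it up, and leave the dark-wood plinth and the white vase where they are.

Things in the scene. Friction and masses are not known exactly. Their poses are not given: they have to be found in the camera images.
- oak_plinth: Light-wood block 92 x 92 mm, 76 mm from cork foot to brass socket face, 0.3-0.6 kg. Origin at its centre; own +y out of the cork foot, -y out of the socket face. Starts lying on a plain side on the upper deck (own z up), foot to the step, yaw within 6 deg of the riser's, centre 65-95 mm from the edge. Pushed below mid-height it slides; tips by itself a quarter turn once its centre passes the edge.
- walnut_plinth: The dark-wood lamp plinth, same make, size and pose as the light one, lying beside it on the upper deck (centres 170 mm apart along the riser; which of the two is nearer the robot varies). To be left alone.
- riser: Fixed two-level display riser, 360 mm long. Origin at table height below the middle of the step edge; x along the edge, +y from upper deck down to lower deck, z up. Upper deck: white, 50 mm high, y = -210 mm to the edge at y = 0 (thin blue line along it). Lower deck: grey, 12 mm high, y = 0 to 200 mm, so the step is 38 mm.
- vase: White glazed bottle vase standing on the table to the robot's right of the riser, 140 mm high, 84 mm at its widest; origin at the centre of its underside. To be left alone.
There are look-alikes about, which are no part of the job. There is more than one size of the oak_plinth; the one meant has the size given above.

How it is judged:
At the end, for the whole second after the job is handed in: The light-wood plinth stands still on the lower deck on its cork foot, socket face up within 10 degrees, its foot on the deck all round (up to about 10 mm of overhang at the deck's rim is allowed); the dark-wood plinth is within 15 mm and the vase within 20 mm of where it was, the vase upright (angle between oak_plinth's own y axis and vertical above 2.967 rad and y of oak_plinth in the frame of riser between 0.036 and 0.165 m and x of oak_plinth in the frame of riser between -0.145 and 0.145 m and z of oak_plinth in the frame of riser between 0.042 and 0.058 m and linear speed of oak_plinth below 0.02 m/s and angular speed of oak_plinth below 0.1 rad/s and distance of walnut_plinth from where it was at the start of the episode below 0.015 m and distance of vase from where it was at the start of the episode below 0.02 m and angle between vase's own z axis and vertical below 0.2 rad); the robot touches nothing.
It fails at once if the light-wood plinth is picked up (its centre more than 135 mm above the table; tumbling over the edge raises it to about 110 mm) (height (world z) of oak_plinth above 0.135 m).
It fails at once if the dark-wood plinth is pushed more than 15 mm (distance of walnut_plinth from where it was at the start of the episode above 0.015 m).
It fails at once if the vase is moved more than 20 mm (distance of vase from where it was at the start of the episode above 0.02 m).
It also fails if it takes over 32 s, if anything falls off the work surface, if the arm or the gripper's body presses on something with over 40 N, if the wrist force passes 120 N, or if a joint passes its speed limit or range.

## Working session

There is one attempt and no reset: what is moved stays moved. The work goes in short steps, each a Python script; the robot and the scene stay as the last script left them, time stands still between calls to the robot, and variables do not carry over. Pictures are saved under pics/ and viewed, at most 10 in all, crops included, and the job is handed in when it is done.

```bash
mkdir -p pics; ls; python3 - <<'E'
from bench import robot, imaging
import cv2
for n in ["top","scene"]:
    im=imaging.get_image(n); cv2.imwrite(f"pics/{n}0.png",im[:,:,::-1])
    c=imaging.calibration(n); print(n,c)
o=robot.get_obs();print(o['time'],o['eef_pos'])
E
```

```text
pics
top {'intrinsics': array([[402.04098056,   0.        , 319.00982101],
       [  0.        , 402.04098056, 205.79495369],
       [  0.        ,   0.        ,   1.        ]]), 'k1': -0.05614505290919342, 'rvec': array([ 2.11918933, -2.11913448,  0.18340717]), 'tvec': array([-0.08986561,  0.51736752,  1.15026721])}
scene {'intrinsics': array([[409.78385517,   0.        , 325.06503365],
       [  0.        , 409.78385517, 202.20460155],
       [  0.        ,   0.        ,   1.        ]]), 'k1': -0.06209545188801124, 'rvec': array([ 0.8868696 ,  2.4589056 , -1.12066695]), 'tvec': array([ 0.45726386, -0.0921058 ,  1.29902687])}
0.1 [ 0.11034169 -0.48711362  0.23051401]
```

View pics/top0.png

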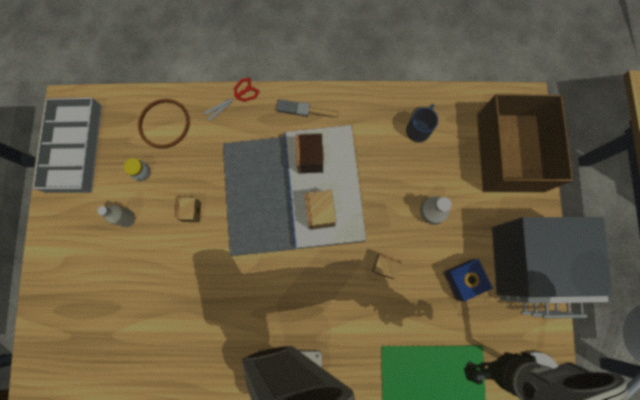

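View pics/scene0.png

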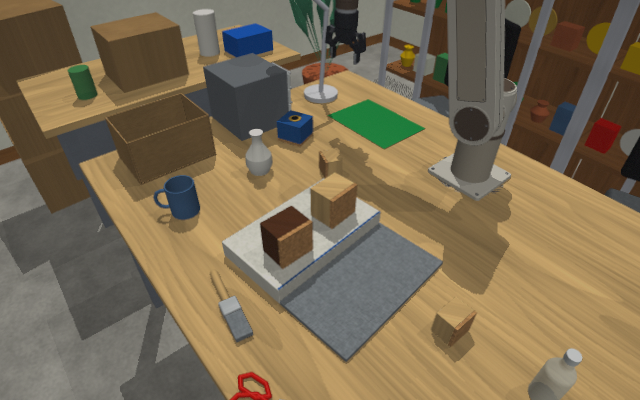

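The oak candidates in the top view are the block on the white deck at (321,208) and two smaller light blocks on the table at (187,208) and (384,263). The deck block fits: it is full-size, lies beside the dark plinth at (310,153), and faces the step. I'll confirm this in an enlarged crop.

```bash
python3 - <<'E'
import cv2
im=cv2.imread("pics/top0.png")[118:262,215:375]
cv2.imwrite("pics/crop1.png",cv2.resize(im,None,fx=4.1,fy=4.1,interpolation=cv2.INTER_CUBIC))
im=cv2.imread("pics/scene0.png")[165:360,215:450]
cv2.imwrite("pics/crop2.png",cv2.resize(im,None,fx=3,fy=3,interpolation=cv2.INTER_CUBIC))
E
```

```text
(no output)
```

View pics/crop1.png

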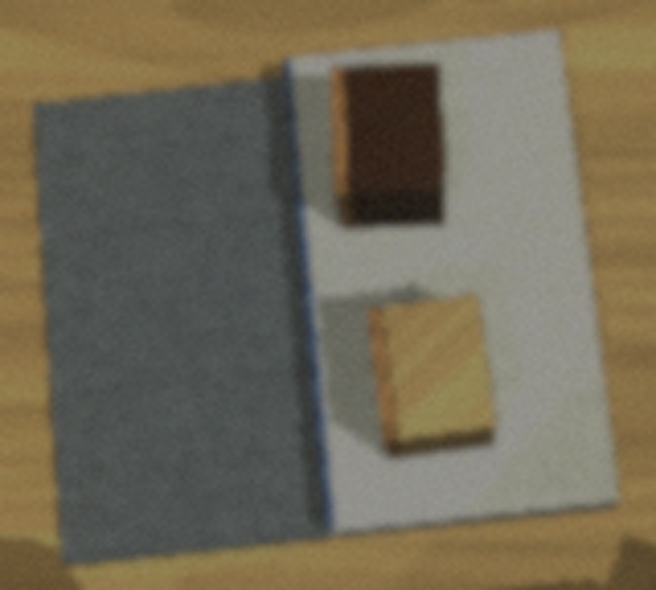

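View pics/crop2.png

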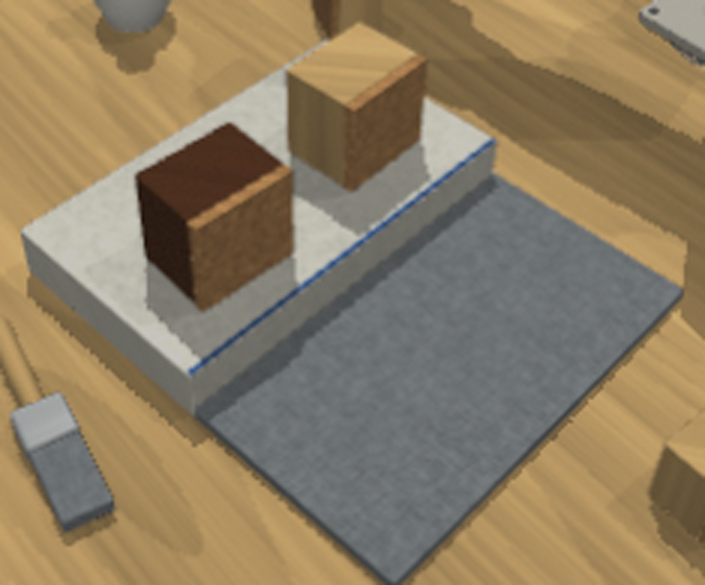

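The crop confirms it. The oak block is on the white deck with its cork foot facing the blue edge line. In the crop its top face runs about (370,305), (480,294), (495,432), (385,445), and the edge line runs (288,60) to (330,532). Next I compute the frames and check the approach with IK.

```bash
cat > h.py <<'E'
from bench import robot, imaging
import numpy as np, cv2
def world(px,z,n="top"):
    c=imaging.calibration(n); f=c["intrinsics"]
    u=cv2.undistortPoints(np.float64(px).reshape(-1,1,2),f,np.array([c["k1"],0,0,0]))[:,0]
    R=cv2.Rodrigues(c["rvec"])[0]; o=-R.T@c["tvec"]
    d=np.c_[u,np.ones(len(u))]@R
    return o+d*((z-o[2])/d[:,2])[:,None]
crop=lambda p:(np.float64(p)+.5)/4.1-.5+[215,118]
e=world(crop([[330,532],[288,60]]),.05)
O=e.mean(0); O[2]=0
u=e[1]-e[0]; L=np.linalg.norm(u); u/=L     # along the edge
v=np.cross([0,0,1],u)   # candidate +y
ex,ey=u,v
P=np.stack([ex,ey,[0,0,1]],1)   # riser frame
def W(x,y,z): return O+P@[x,y,z]
def tool(tilt):  # z down, tips leading toward +y; closing axis along the edge
    z=np.sin(tilt)*ey-np.cos(tilt)*np.array([0,0,1])
    return np.stack([np.cross(ex,z),ex,z],1)
E
python3 - <<'E'
from h import *
print("L",L,"O",O,"ex",ex,"ey",ey)
r=lambda p,z:((world(crop(p),z)-O)@P).round(4)
print("deck",r([[560,30],[617,503]],.05)); print("low",r([[36,103],[65,562]],.012))
print("oak",r([[370,305],[480,294],[495,432],[385,445]],.142)); print("wal",r([[333,67],[440,65],[442,192],[345,195]],.142))
print("vase",((world([[432,212]],.04)-O)@P))
for s in (1,-1):
  for t in (0.3,0.45,.6):
    T=tool(t)*np.array([s,s,1])
    print(s,t,[robot.solve_ik(W(-.07,y,z),T) is not None and robot.solve_ik(W(-.07,y,z),T).round(2) for y,z in((-.17,.2),(-.17,.07),(.03,.07))])
E
```

```text
L 0.35641893392973795 O [ 0.57071676 -0.00220107  0.        ] ex [0.99487191 0.10114287 0.        ] ey [-0.10114287  0.99487191  0.        ]
deck [[ 0.1806 -0.2063  0.05  ]
 [-0.1784 -0.2056  0.05  ]]
low [[ 0.1791  0.2005  0.012 ]
 [-0.1774  0.1989  0.012 ]]
oak [[-0.0372 -0.0462  0.142 ]
 [-0.0372 -0.1206  0.142 ]
 [-0.1315 -0.1206  0.142 ]
 [-0.1327 -0.0472  0.142 ]]
wal [[ 0.1337 -0.0364  0.142 ]
 [ 0.1274 -0.1103  0.142 ]
 [ 0.0363 -0.1024  0.142 ]
 [ 0.0411 -0.0364  0.142 ]]
vase [[-0.1139208  -0.41629267  0.04      ]]
1 0.3 [array([-0.47,  0.48,  0.23,  1.49,  0.25,  0.98]), array([-0.47,  0.58,  0.03,  1.2 ,  0.25,  0.98]), array([-0.13,  0.42, -0.23,  1.  ,  0.29,  1.32])]
1 0.45 [array([-0.53,  0.56,  0.31,  1.6 ,  0.36,  0.89]), array([-0.53,  0.66,  0.13,  1.32,  0.36,  0.89]), array([-0.21,  0.48, -0.19,  1.05,  0.43,  1.22])]
1 0.6 [array([-0.58,  0.65,  0.4 ,  1.72,  0.46,  0.8 ]), array([-0.58,  0.75,  0.23,  1.45,  0.46,  0.8 ]), array([-0.28,  0.54, -0.15,  1.13,  0.55,  1.12])]
-1 0.3 [array([-0.47,  0.48,  0.23,  1.49,  0.25, -2.16]), array([-0.47,  0.58,  0.03,  1.2 ,  0.25, -2.16]), array([-0.13,  0.42, -0.23,  1.  ,  0.29, -1.82])]
-1 0.45 [array([-0.53,  0.56,  0.31,  1.6 ,  0.36, -2.25]), array([-0.53,  0.66,  0.13,  1.32,  0.36, -2.25]), array([-0.21,  0.48, -0.19,  1.05,  0.43, -1.92])]
-1 0.6 [array([-0.58,  0.65,  0.4 ,  1.72,  0.46, -2.34]), array([-0.58,  0.75,  0.23,  1.45,  0.46, -2.34]), array([-0.28,  0.54, -0.15,  1.13,  0.55, -2.03])]
```

```bash
python3 - <<'E'
from h import *
T=tool(.4)
robot.set_gripper(.04)
robot.move_ptp(W(-.085,-.165,.19),T)
robot.move_l(W(-.085,-.165,.073),vel=.1)
hit=robot.move_l(W(-.085,-.105,.073),vel=.04,f_stop=1.5)
o=robot.get_obs(); p=(o['eef_pos']-O)@P
print(hit,p,o['wrist_force'],o['opening'],o['time'])
if hit:
    s=robot.move_l(W(-.085,p[1]+.07,.073),vel=.05,f_stop=25)
    o=robot.get_obs(); print(s,(o['eef_pos']-O)@P,o['wrist_force'],o['time'])
cv2.imwrite("pics/a.png",cv2.resize(imaging.get_image("scene")[100:360,180:480,::-1],None,fx=2,fy=2))
E
```

```text
True [-0.08552019 -0.12744158  0.07256993] [-0.46819736  0.09218167 -0.28023532] 0.039960747794325596 4.675
False [-0.08482574 -0.05761831  0.07301718] [ 0.25025896 -2.63560172  0.18281221] 6.2417
```

View pics/a.png

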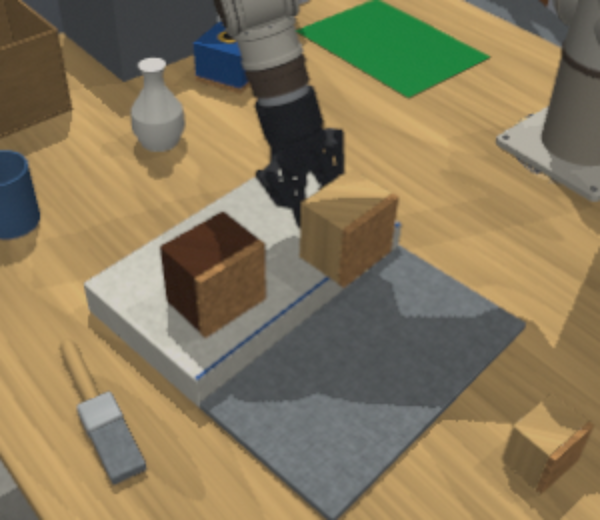

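The block has slid straight and now overhangs the edge at about (345,245); the dark plinth and the vase haven't moved. I'll creep on until it tips.

```bash
python3 - <<'E'
from h import *
y=-.054
while y<-.02:
    y+=.004
    s=robot.move_l(W(-.085,y,.073),vel=.04,f_stop=25)
    o=robot.get_obs(); print(s,((o['eef_pos']-O)@P).round(4),(o['wrist_force']@P).round(2),round(o['time'],2))
    if abs((o['wrist_force']@P)[1])<1.0: break
robot.wait(.8)
cv2.imwrite("pics/b.png",cv2.resize(imaging.get_image("scene")[100:360,180:480,::-1],None,fx=2,fy=2))
E
```

```text
False [-0.0848 -0.0495  0.0732] [ 0.52 -1.89  0.18] 6.62
False [-0.0856 -0.0451  0.0729] [ 1.37 -0.1   0.19] 6.88
```

View pics/b.png

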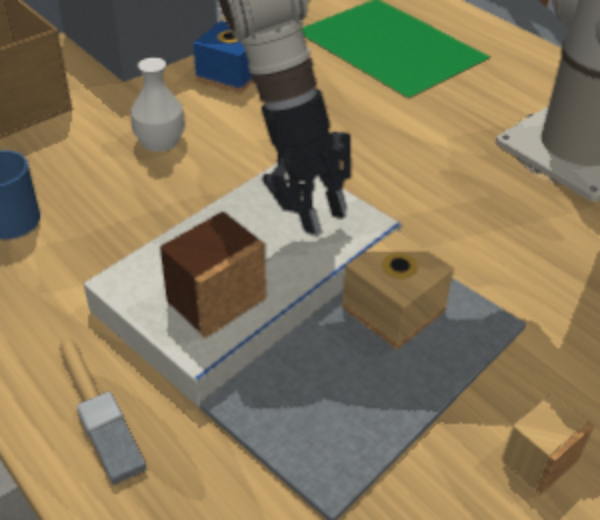

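It tumbled and now has its brass socket up at (400,265) on the grey deck. I'll retreat and check that it sits flat and where it is.

```bash
python3 - <<'E'
from h import *
robot.move_l(W(-.085,-.13,.073),vel=.1)
robot.move_l(W(-.085,-.16,.22),vel=.15)
a=imaging.get_image("top")[118:262,215:375,::-1]; b=imaging.get_image("scene")[190:290,320:430,::-1]
a=cv2.resize(a,(640,576),interpolation=cv2.INTER_CUBIC)
cv2.imwrite("pics/c.png",a); cv2.imwrite("pics/d.png",cv2.resize(b,None,fx=5,fy=5,interpolation=cv2.INTER_CUBIC))
o=robot.get_obs(); print(o['time'],o['wrist_force'])
E
```

```text
9.9667 [0.33027177 0.95712544 1.0889224 ]
```

View pics/c.png

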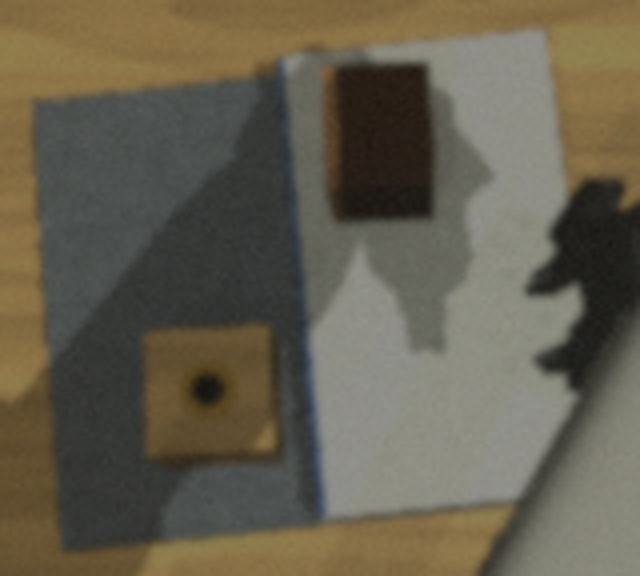

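View pics/d.png

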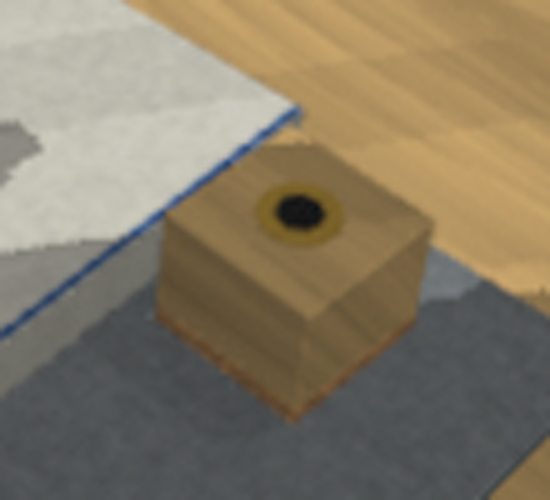

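The plinth stands flat on its cork foot. The socket is at (207,390) in the top crop, about 70 mm past the edge and well inside the deck. The dark plinth hasn't moved and the gripper is clear, so I'm handing in.

```bash
python3 -c "
from h import *
print((world(np.array([[207,390]])/4+[215,118],.088)-O)@P)
print(robot.close_job())"
```

```text
[[-0.08240049  0.07053849  0.088     ]]
the job is handed in; nothing more can be done
None
```

The light-wood plinth was tumbled over the step and handed in standing flat on its cork foot, socket up, on the lower deck (riser x about -0.082 m, y about 0.071 m), with the dark plinth and vase not visibly moved in the camera views.

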